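# Set the coin unit's number drum and push the coin slide home

## Robot

A 6-joint arm with a two-finger parallel gripper is mounted at the origin on the work surface. World frame = base frame: x ahead of the robot, y to its left, z up, the work surface at z = 0. Lengths are in m, angles in rad, forces in N, time in s.
With the tool pointing down it reaches from about 0.25 to 0.725 m from the base axis. Payload 4 kg.
Tool frame: the origin (TCP) lies on the centre line of the jaws, within the pads' length; the fingertips stand 25 mm ahead of it and the grasp point (between the pads) lies 6 mm ahead of it; z points along the fingers, x is the direction in which the jaws open and shut, and the axes are right-handed (so a half turn about z gives the same grasp; the last joint's range is limited). The gripper opens to 85 mm and grips with 20 to 120 N. Pads are 22 mm wide; open, the fingers measure 114 mm over their backs; the gripper's body (76 mm by 85 mm) begins 54 mm behind the grasp point. The pads swing forward as they close: fully open they stand 13 mm farther back than shut.
Start: joints at [1.336, 0.241, 0.005, 1.335, 0, 1.571], TCP at [0.116, 0.486, 0.256] pointing down, gripper open.
Joint ranges: [-2.72, 2.72], [-1.05, 1.87], [-1.09, 1.28], [-1.99, 2.15], [-1.42, 1.44], [-3.14, 3.14]. Speed limits (rad/s): [2.79, 2.79, 3.14, 3.14, 3.14, 3.14].

## Interface

Orientations are given as a unit quaternion [x, y, z, w].
In Python, from workcell import bot, imaging, order gives the robot as it stands.
- The arm moves only by the tool carry_out, never from a script. Its argument "moves" is a list of rows, each a list of 5 numbers: the shift along the tool's x, y, z scaled (see below), then the turn about the tool's z scaled (see below), then the opening, from -1 (shut) to 1 (fully open). In form: [[tx, ty, tz, roll, hand], ...]. A call has 1 to 20 rows; each row is the pose to reach, as a shift and turn from the pose commanded when the call began, along the tool's axes at that moment; what a row does not reach only later rows make up. The controller multiplies each number of a shift by 0.1 m and each number of a turn by 90 degrees. A row lasts 1/10 s, in which the tool goes at most 50 mm and 8.59 degrees, less where a joint would pass 70% of its speed; a pose out of reach is approached as far as the arm can. A call with a number of a shift or a turn outside -1 to 1 is refused whole. A call with a gripper value outside its range is refused whole. The fingers move at their own pace and stop on an object; the grip force is fixed at half the most. Time passes only in rows, so rows that repeat a pose let the fingers close. It gives the time, the measured TCP pose, the force and the opening at its end, in the units of the state.
- bot.get_obs(): the state, without advancing time (a new reading comes with each control period).
- imaging.camera(name): name is "scene" or "top"; returns the picture (384x512x3 uint8, red, green, blue); there is no depth.
- imaging.camera_model(name): a dict with "fovy" (degrees; the focal length in pixels is half the picture's height over the tangent of half this angle, whatever the lens; pixels are square), "cx", "cy" (the principal point, pixels), "dist" ([k1, k2, p1, p2, k3] as OpenCV has them; the pictures are not rectified), "eye" and "rotation" of the camera in the world. Camera axes: x right, y up, looking along -z (the intrinsics and any distortion apply to the point x, -y, -z); pixel columns grow to the right and rows downward; lengths in m; the calibration is good to about 2 mm. A picture is of the moment at which its call begins. camera_model takes no time and is no camera call.
- order.job_done(): hands the job in, once; it reports no verdict.
The state is a dict: "clock": time; "joint_pos": joint angles; "joint_vel": joint speeds; "tau": joint torques, N m; "eef_pos": TCP position; "tool_rot": TCP orientation; "ft_force": force on the tool from outside, world axes, zero at the start; "ft_torque": the same for the moment, N m; "grip_width": finger opening in m.
Only numpy, scipy, OpenCV 4.12 (cv2) and the standard library are available. Lean on these libraries where they do the work, as an engineer would, in place of code of your own. Each camera call takes 0.05 s, during which the arm holds its last target.

## Task

On the laundry counter stands a coin unit. Roll its rubber thumb tyre gently with a fingertip until the number 5 stands whole and centred in the yellow-framed window, then push the red tab of the coin slide fully home against its stop to register it. Never press on the unit hard (keep well under 20 N), do not push the slide before the 5 is set, leave the other things on the counter where they are, and finish with the hand clear of the unit.

Things in the scene. Friction and masses are not known exactly. Their poses are not given: they have to be found in the camera images.
- coin_unit: White coin unit, a box fixed to the counter, 240 (x) x 220 (y) mm, flat deck 90 mm above its underside. Origin: centre of its underside; its x points away from the user (roughly away from the robot), y left, z up. Tyre and hood stand on its left half, the red coin slide at y -65 mm on the right. Pressing the unit or its moving parts with more than 20 N in all is a fault.
- price_drum (a joint): Turn of tyre and number drum, rad; grows as the tyre's top rolls to the unit's +x. Numbers 0 to 7 are 0.785 apart: n is centred in the window at n x 0.785 (5 at 3.927). Starts 1.4 to 2.7; stops at -0.25 and 5.75. Stiff (0.26 Nm, 5 to 6 N at the rim), stays where left. A fingertip pressing with 9 to 14 N drives it by friction, in repeated strokes; with less it slips.
- tyre_top (a point): Nominal highest point, mid-width, of the black rubber thumb tyre (96 mm diameter, 30 mm wide, axle along the unit's y, 30 mm of it above the deck): unit x 20, y 12, z 120 mm. Its bearing is worn or shimmed, differently each time and not measured: the real tyre sits up to 6 mm higher or 9 mm lower. It yields about 7 N per mm pressed.
- window (a point): Centre of the window (yellow frame, opening 30 along x, 28 mm along y) in the top of the grey hood left of the tyre. The hood covers the number drum: unit x -38 to 78, y 38 to 84, top 122 mm high. Black digits 21 mm tall on a white drum, upright for someone who looks along +x.
- coin_slide (a joint): How far the coin slide is pushed in along the unit's +x, m: 0 fully out, 0.050 fully home against its stop. Starts between 0 and 0.012. It needs about 5 N to move and stays where it is left.
- tab (a point): Middle of the near (-x) face of the slide's red push tab, an upright block 12 (x) x 32 (y) x 38 (z) mm on the deck; this point is 111 mm above the unit's underside, the tab's top 130 mm. With the slide out there are 24 mm of free deck in front of it, then the unit's front edge.
- token_a: Brass token, 26 mm diameter, 4 mm thick, lying on the unit's deck at the far right corner. Origin: centre of underside. Leave it there.
- detergent: White detergent bottle with orange label, 84 mm diameter, 220 mm tall; origin under its centre. Bystander.
- softener: Blue softener bottle, 68 mm diameter, 180 mm tall; origin under its centre. Bystander.
- token_cup: Green plastic cup, 80 mm diameter, 85 mm tall; origin under its centre. Bystander.
- sheet_box: Cardboard box, 90 x 160 x 60 mm; origin under its centre. Bystander.
- screwdriver: Screwdriver lying on the counter. Bystander.
- spare_tyre: Spare black tyre ring lying flat, 92 mm diameter, 30 mm tall. Bystander.

How it is judged:
By the outcome, as a careful person would: the job done as asked, in the order asked, and still so for the second after the job is handed in, with the robot touching nothing.
It also fails if it takes over 72 s, if anything falls off the work surface, if the arm or the gripper's body presses on something with over 40 N, if the wrist force passes 120 N, or if a joint passes its speed limit or range.

## Working session

There is one attempt and no reset: what is moved stays moved. The work goes in short steps, Python scripts to look and compute and a tool call to move; the robot and the scene stay as the last step left them, time stands still between calls to the robot, and variables do not carry over. Pictures are saved under pics/ and viewed, and the job is handed in when it is done.

Besides the shell and the picture viewer there is one more tool, called after "Call:" as name(argument=value, ...), one argument or row to a line, values as JSON. carry_out: Moves the arm, as the interface text tells. Its arguments: {"type":"object","properties":{"moves":{"type":"array","items":{"type":"array","items":{"type":"number","minimum":-1,"maximum":1}}}},"required":["moves"]}

```bash
ls; mkdir -p pics; python3 - <<'E'
from workcell import bot, imaging, order
import cv2,json
o=bot.get_obs(); print({k:(v if not hasattr(v,'round') else v) for k,v in o.items()})
for n in("scene","top"):
    im=imaging.camera(n); cv2.imwrite(f"pics/{n}0.png",im[:,:,::-1]); print(n,imaging.camera_model(n))
E
```

```text
pics
{'clock': 0.0, 'joint_pos': array([1.33603021e+00, 2.41401143e-01, 3.70566277e-03, 1.33518443e+00,
       5.06154775e-06, 1.57080724e+00]), 'joint_vel': array([-0.00095177, -0.00077315, -0.00054097,  0.00050213, -0.00050542,
        0.00071023]), 'tau': array([ 9.86292762e-04, -3.72318578e+01,  2.52407616e+01,  1.69426971e-02,
        5.98097904e-05, -4.89656145e-06]), 'eef_pos': array([0.11617077, 0.4857177 , 0.25541172]), 'tool_rot': array([ 7.85055666e-01,  6.19424342e-01, -8.19426480e-04,  6.43334386e-04]), 'ft_force': array([ 0.47921142,  0.29576384, -0.31838631]), 'ft_torque': array([-0.00493324,  0.00115958, -0.02088374]), 'grip_width': 0.0853668373637979}
scene {'fovy': 54.871523100292585, 'cx': 257.191631028106, 'cy': 190.23242598550212, 'dist': array([0.04155708, 0.        , 0.        , 0.        , 0.        ]), 'eye': array([ 1.01095744, -0.64695822,  0.62066589]), 'rotation': array([0.44799334, 0.15335409, 0.26958983, 0.83851405])}
top {'fovy': 54.41436936371945, 'cx': 252.80469455426282, 'cy': 194.3633104263587, 'dist': array([-0.06948258,  0.        ,  0.        ,  0.        ,  0.        ]), 'eye': array([ 0.41710367, -0.01667442,  1.29516568]), 'rotation': array([-0.0379351 ,  0.03436229,  0.71547387, -0.69676201])}
```

View pics/scene0.png

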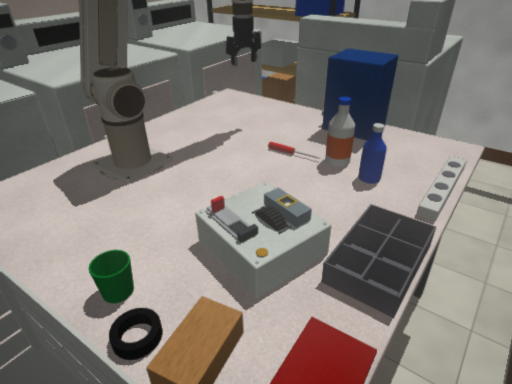

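View pics/top0.png

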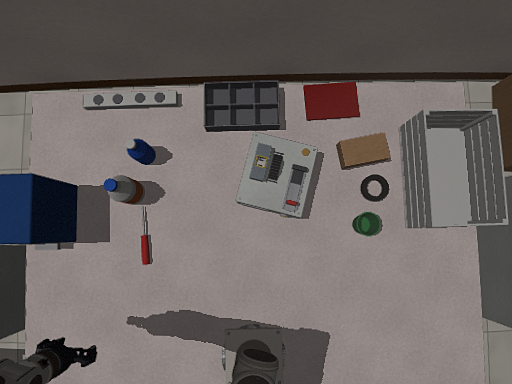

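The top view shows the unit at about px (278,175), with the hood on its left at (262,162), the tyre at (277,165), the red tab at (292,203) and the token at (306,152). I'll zoom in and fit the pose.

```bash
cat > h.py <<'E'
import numpy as np, cv2
from scipy.spatial.transform import Rotation as R
from workcell import bot, imaging, order
def K(m):
    f=192/np.tan(np.radians(m['fovy'])/2); return np.array([[f,0,m['cx']],[0,f,m['cy']],[0,0,1.]])
def ray(n,px):
    m=imaging.camera_model(n); p=cv2.undistortPoints(np.array(px,float).reshape(-1,1,2),K(m),np.array(m['dist'])).reshape(-1,2)
    d=np.c_[p[:,0],-p[:,1],-np.ones(len(p))]; return np.array(m['eye']),R.from_quat(m['rotation']).apply(d)
def plane(n,px,z):
    e,d=ray(n,px); t=(z-e[2])/d[:,2]; return e+d*t[:,None]
def proj(n,P):
    m=imaging.camera_model(n); q=R.from_quat(m['rotation']).inv().apply(np.atleast_2d(P)-m['eye'])
    q=q*[1,-1,-1]; return cv2.projectPoints(q.reshape(-1,1,3),np.zeros(3),np.zeros(3),K(m),np.array(m['dist']))[0].reshape(-1,2)
def shot(n,name,box=None,s=1):
    im=imaging.camera(n)[:,:,::-1].copy(); cv2.imwrite(f"pics/{name}_raw.png",im)
    crop(im,name,box,s); return im
def crop(im,name,box,s):
    if box: x0,y0,x1,y1=box; im=im[y0:y1,x0:x1]
    cv2.imwrite(f"pics/{name}.png",cv2.resize(im,None,fx=s,fy=s,interpolation=cv2.INTER_CUBIC))
E
python3 - <<'E'
from h import *
im=cv2.imread('pics/top0.png'); crop(im,'t0c',(228,125,328,225),6)
im2=cv2.imread('pics/scene0.png'); crop(im2,'s0c',(190,175,335,300),5)
hsv=cv2.cvtColor(im,cv2.COLOR_BGR2HSV)
# white deck: brightish low-sat greenish vs pinkish counter
b,g,r=[im[:,:,i].astype(int) for i in range(3)]
roi=np.zeros(im.shape[:2],bool); roi[125:225,228:328]=1
for p in [(250,190),(235,215),(300,170),(266,190)]: print(p,im[p[1],p[0]])
m=((g-r)>=2)&roi&(g>120)
m=cv2.morphologyEx(m.astype(np.uint8)*255,cv2.MORPH_CLOSE,np.ones((9,9)))
c=max(cv2.findContours(m,cv2.RETR_EXTERNAL,cv2.CHAIN_APPROX_NONE)[0],key=cv2.contourArea)
rect=cv2.minAreaRect(c); print(rect); bx=cv2.boxPoints(rect); print(bx, plane('top',bx,.09))
cv2.imwrite('pics/m.png',cv2.resize(m[125:225,228:328],None,fx=5,fy=5))
E
```

```text
(250, 190) [136 141 139]
(235, 215) [133 136 146]
(300, 170) [28 27 29]
(266, 190) [133 136 134]
((276.5, 174.00001525878906), (66.45475006103516, 71.54801177978516), 14.03624439239502)
[[235.58823 200.64708]
 [252.9412  131.2353 ]
 [317.41177 147.35295]
 [300.0588  216.76472]] [[ 0.52191967  0.04409392  0.09      ]
 [ 0.75070887 -0.01814477  0.09      ]
 [ 0.69075116 -0.22896992  0.09      ]
 [ 0.46417531 -0.16268108  0.09      ]]
```

View pics/t0c.png

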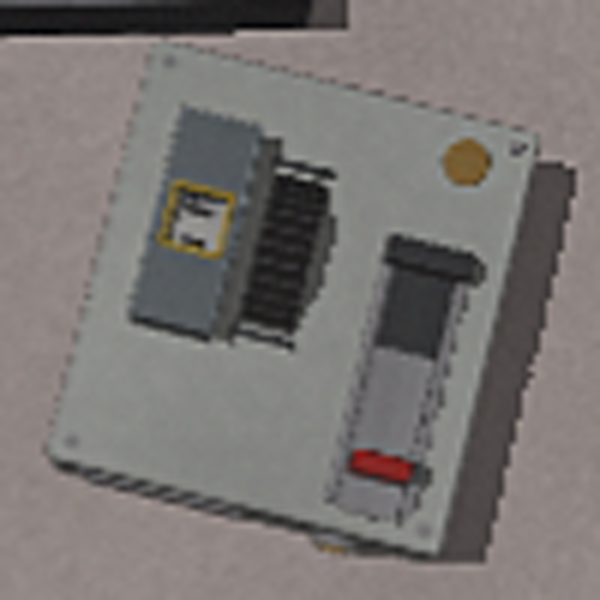

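View pics/s0c.png

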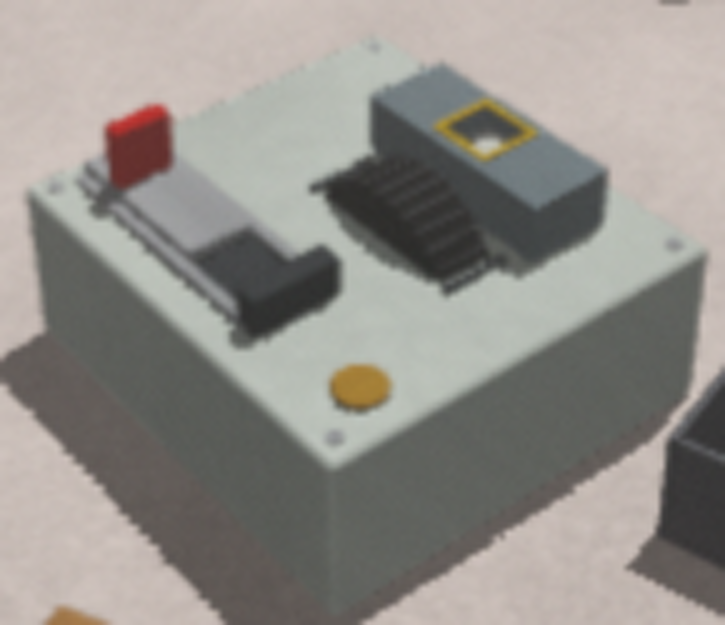

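View pics/m.png

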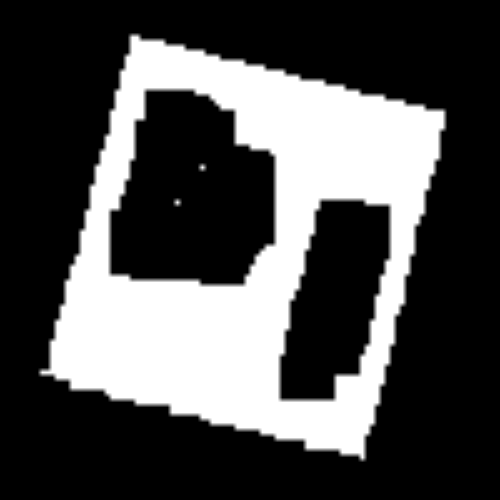

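```bash
cat >> h.py <<'E'
def unit():
    d=np.load('unit.npz'); return d['R'],d['t']
def u2w(p):
    Rm,t=unit(); return np.asarray(p)@Rm.T+t
E
python3 - <<'E'
from h import *
U=np.array([[.12,.11],[.12,-.11],[-.12,-.11],[-.12,.11]]) # FL FR NR NL
T=np.array([[157,40],[538,140],[438,552],[50,455]])/6+[228,125]-.4
S=np.array([[705,255],[332,468],[30,192],[375,42]])/5+[190,175]-.4
def fit(W,U):
    a=W.mean(0);b=U.mean(0);H=(U-b).T@(W-a);u,s,v=np.linalg.svd(H);Rm=(v.T@np.diag([1,np.linalg.det(v.T@u.T)])@u.T);return Rm,a-Rm@b
for n,p in(('top',T),('scene',S)):
    W=plane(n,p,.09)[:,:2]; Rm,t=fit(W,U); print(n,t,np.degrees(np.arctan2(Rm[1,0],Rm[0,0])),(W-(U@Rm.T+t)).round(4).tolist())
Wa=(plane('top',T,.09)+plane('scene',S,.09))[:,:2]/2
Rm,t=fit(Wa,U);R3=np.eye(3);R3[:2,:2]=Rm;np.savez('unit.npz',R=R3,t=np.r_[t,0])
print(t,np.degrees(np.arctan2(Rm[1,0],Rm[0,0])))
o=[np.array(x) for x in ([-.096,-.065,.111],[.020,.012,.12],[.02,.061,.122])]
for x in o: print(x,u2w(x))
im=cv2.imread('pics/top0.png');im2=cv2.imread('pics/scene0.png')
pts=np.array([[.12,.11,.09],[.12,-.11,.09],[-.12,-.11,.09],[-.12,.11,.09],[-.038,.038,.122],[.078,.038,.122],[.078,.084,.122],[-.038,.084,.122],[.02,.012,.12]])
A=cv2.resize(im,None,fx=6,fy=6,interpolation=3)
for nm,i,(x0,y0,x1,y1),s in(('top',im,(228,125,328,225),6),('scene',im2,(190,175,335,300),5)):
    c=cv2.resize(i[y0:y1,x0:x1],None,fx=s,fy=s,interpolation=2)
    for q in proj(nm,u2w(pts)): cv2.circle(c,tuple(int(v) for v in (q+.5-[x0,y0])*s),3,(255,0,255),-1)
    cv2.imwrite(f'pics/ov_{nm}.png',c)
c=cv2.resize(im[150:172,248:275],None,fx=22,fy=22,interpolation=2); cv2.imwrite('pics/win0.png',c)
E
```

```text
top [ 0.60664578 -0.09268983] -15.920339150107077 [[-0.0017, -0.001], [-0.0031, 0.003], [0.0036, 0.0011], [0.0012, -0.003]]
scene [ 0.61028822 -0.09677883] -15.76499947294028 [[-0.003, -0.0025], [-0.0025, 0.0053], [0.0035, 0.0029], [0.002, -0.0057]]
[ 0.608467   -0.09473433] -15.84309392630003
[-0.096 -0.065  0.111] [ 0.49836851 -0.1310568   0.111     ]
[0.02  0.012 0.12 ] [ 0.63098331 -0.08865026  0.12      ]
[0.02  0.061 0.122] [ 0.6443605  -0.04151162  0.122     ]
```

View pics/ov_top.png

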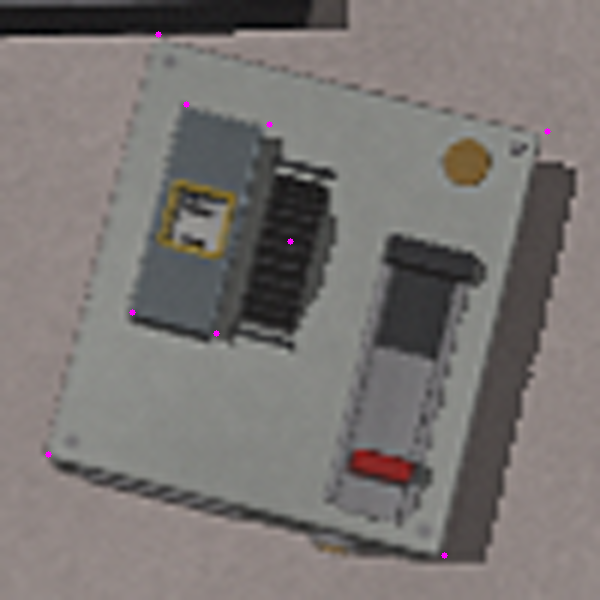

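View pics/ov_scene.png

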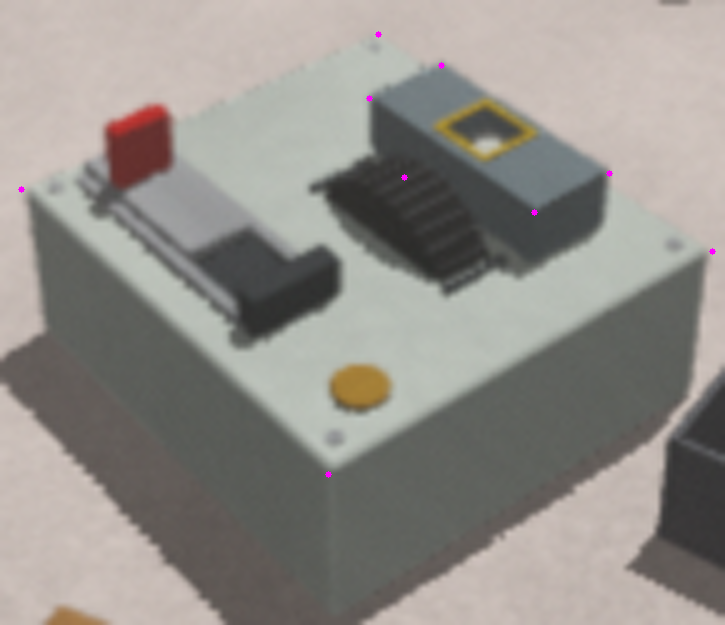

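View pics/win0.png

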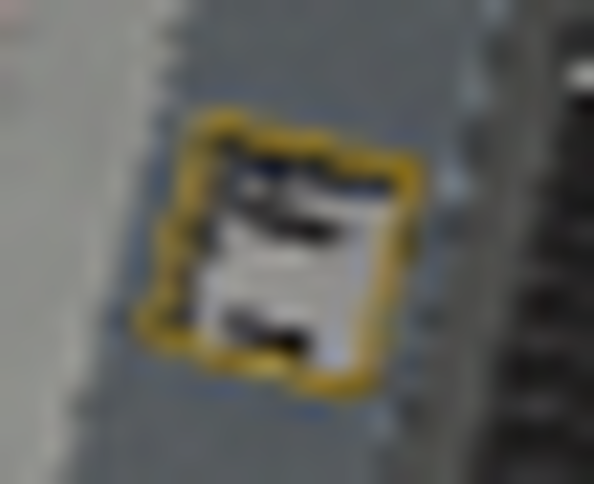

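The overlay puts the unit at (0.608,-0.095) with yaw -15.8°. In the window the lower part of "2" is at the top and the top of "3" is at the bottom, so the drum is at about 2 rad. I'll move over with the gripper shut.

Call:
carry_out(
  moves=[
    [-0.34,0.49,0,0.09,-1],
    [-0.68,0.987,0,0.18,-1],
    [-0.68,0.987,0,0.205,-1],
    [-0.68,0.987,0,0.205,-1],
  ],
)

```text
clock: 0.5
eef_pos: [0.1977, 0.3951, 0.2561]
tool_rot: [0.875, 0.484, -0.0, 0.001]
ft_force: [0.1, 0.5, -0.8]
grip_width: 0.0281
```

Call:
carry_out(
  moves=[
    [-0.14,0.5,0,0.09,-1],
    [-0.29,1.0,0,0.18,-1],
    [-0.29,1.0,0,0.205,-1],
    [-0.29,1.0,0,0.205,-1],
  ],
)

```text
clock: 0.9
eef_pos: [0.2665, 0.3195, 0.2562]
tool_rot: [0.941, 0.338, -0.0, -0.0]
ft_force: [0.3, -0.4, -0.5]
grip_width: -0.0001
```

Call:
carry_out(
  moves=[
    [0.02,0.5,0,0.09,-1],
    [0.04,1.0,0,0.18,-1],
    [0.04,1.0,0,0.205,-1],
    [0.04,1.0,0,0.205,-1],
  ],
)

```text
clock: 1.3
eef_pos: [0.3331, 0.2458, 0.2561]
tool_rot: [0.983, 0.184, -0.0, -0.0]
ft_force: [0.7, 0.2, -0.4]
grip_width: 0.0
```

Call:
carry_out(
  moves=[
    [0.19,0.5,0,0.09,-1],
    [0.378,1.0,0,0.18,-1],
    [0.378,1.0,0,0.205,-1],
    [0.378,1.0,0,0.205,-1],
  ],
)

```text
clock: 1.7
eef_pos: [0.4044, 0.1666, 0.256]
tool_rot: [1.0, 0.025, -0.0, -0.0]
ft_force: [0.6, 1.0, 0.5]
grip_width: -0.0006
```

Call:
carry_out(
  moves=[
    [0.4,0.5,0,0.09,-1],
    [0.81,1.0,0,0.18,-1],
    [0.81,1.0,0,0.207,-1],
    [0.81,1.0,0,0.207,-1],
  ],
)

```text
clock: 2.1
eef_pos: [0.4914, 0.0702, 0.2559]
tool_rot: [0.991, -0.137, 0.0, -0.0]
ft_force: [-1.0, 0.0, -1.3]
grip_width: -0.0002
```

Call:
carry_out(
  moves=[
    [0.4,0.28,0,0,-1],
    [0.83,0.574,0,0,-1],
    [0.83,0.574,0,0,-1],
  ],
)

```text
clock: 2.4
eef_pos: [0.5563, -0.0086, 0.2554]
tool_rot: [0.991, -0.137, 0.0, 0.0]
ft_force: [0.1, 0.5, -1.0]
grip_width: 0.0001
```

Call:
carry_out(
  moves=[
    [0.4,0.28,0,0,-1],
    [0.83,0.574,0.2,0,-1],
    [0.83,0.574,0.6,0,-1],
    [0.83,0.574,0.86,0,-1],
    [0.83,0.574,0.86,0,-1],
    [0.83,0.574,0.86,0,-1],
    [0.83,0.574,0.86,0,-1],
  ],
)

```text
clock: 3.1
eef_pos: [0.6194, -0.0844, 0.1728]
tool_rot: [0.991, -0.137, 0.002, -0.0]
ft_force: [-0.3, -0.1, 1.1]
grip_width: 0.0
```

```bash
python3 - <<'E'
from h import *
shot('top','t1',(228,125,328,225),6); shot('scene','s1',(190,120,335,300),4)
o=bot.get_obs(); print(o['eef_pos'],o['tool_rot'],o['ft_force'],o['clock'])
Rm,t=unit(); print((o['eef_pos']-t)@Rm)
E
```

```text
[ 0.61951277 -0.08515974  0.17299641] [ 9.90529524e-01 -1.37281935e-01  2.21996264e-03 -6.73094067e-05] [-0.2910259  -1.46060942  0.13679725] 3.2
[0.00801227 0.01222642 0.17299641]
```

View pics/s1.png

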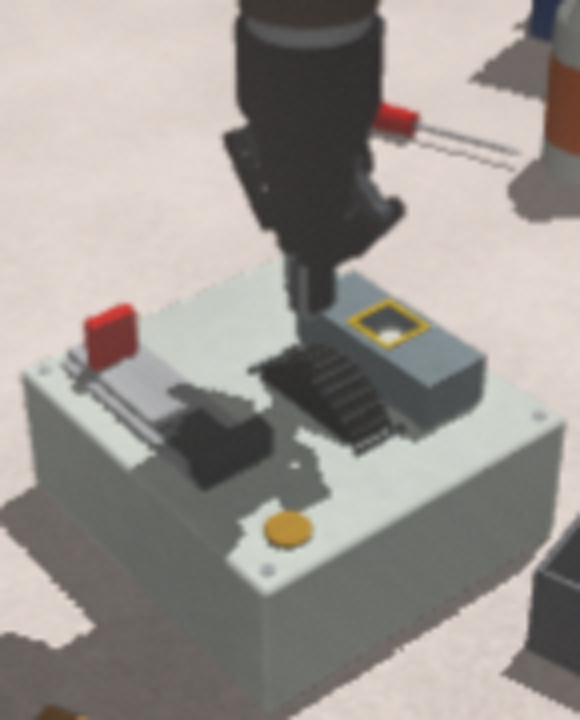

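View pics/t1.png

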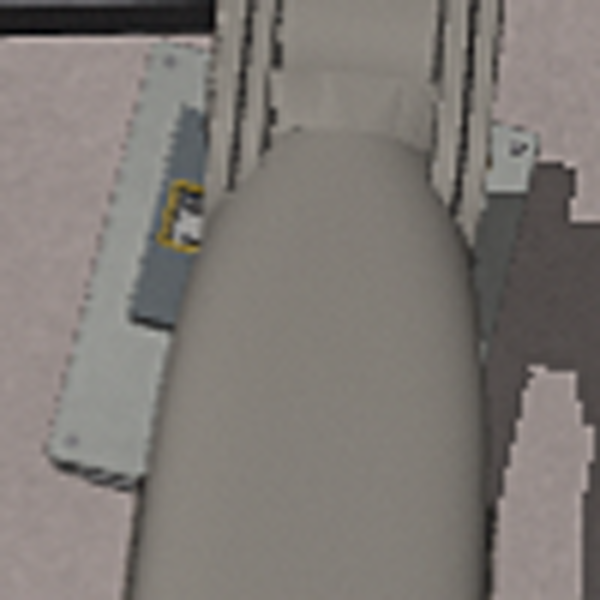

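The fingertip hovers above the tyre at TCP z 0.173. The top view is blocked by the arm here. I'll centre over the tyre and probe down.

Call:
carry_out(
  moves=[
    [0.12,0,0.05,0,-1],
    [0.12,0,0.1,0,-1],
    [0.12,0,0.15,0,-1],
    [0.12,0,0.17,0,-1],
    [0.12,0,0.17,0,-1],
  ],
)

```text
clock: 3.7
eef_pos: [0.6292, -0.0893, 0.1529]
tool_rot: [0.99, -0.138, -0.001, -0.0]
ft_force: [0.6, -0.6, -0.6]
grip_width: -0.0001
```

Call:
carry_out(
  moves=[
    [0,0,0.01,0,-1],
    [0,0,0.015,0,-1],
    [0,0,0.015,0,-1],
  ],
)

```text
clock: 4.0
eef_pos: [0.6298, -0.0894, 0.1519]
tool_rot: [0.99, -0.138, 0.0, 0.0]
ft_force: [-0.2, 1.0, 0.4]
grip_width: 0.0001
```

Call:
carry_out(
  moves=[
    [0,0,0.01,0,-1],
    [0,0,0.015,0,-1],
    [0,0,0.015,0,-1],
  ],
)

```text
clock: 4.3
eef_pos: [0.6298, -0.0894, 0.1502]
tool_rot: [0.99, -0.138, -0.0, 0.0]
ft_force: [-0.2, 0.2, -0.2]
grip_width: 0.0001
```

Call:
carry_out(
  moves=[
    [0,0,0.01,0,-1],
    [0,0,0.015,0,-1],
    [0,0,0.015,0,-1],
  ],
)

```text
clock: 4.6
eef_pos: [0.6298, -0.0894, 0.1486]
tool_rot: [0.99, -0.138, -0.0, 0.0]
ft_force: [0.6, -0.4, 0.5]
grip_width: -0.0002
```

Call:
carry_out(
  moves=[
    [0,0,0.01,0,-1],
    [0,0,0.015,0,-1],
    [0,0,0.015,0,-1],
  ],
)

```text
clock: 4.9
eef_pos: [0.6298, -0.0894, 0.1472]
tool_rot: [0.99, -0.138, -0.0, 0.0]
ft_force: [-0.2, -0.6, -0.2]
grip_width: -0.0
```

Call:
carry_out(
  moves=[
    [0,0,0.01,0,-1],
    [0,0,0.01,0,-1],
  ],
)

```text
clock: 5.1
eef_pos: [0.6298, -0.0894, 0.1461]
tool_rot: [0.99, -0.138, -0.0, 0.0]
ft_force: [-0.1, -0.3, 0.3]
grip_width: -0.0002
```

Call:
carry_out(
  moves=[
    [0,0,0.015,0,-1],
    [0,0,0.015,0,-1],
  ],
)

```text
clock: 5.3
eef_pos: [0.6297, -0.0894, 0.1445]
tool_rot: [0.99, -0.138, -0.0, -0.0]
ft_force: [0.1, -0.7, -1.2]
grip_width: 0.0001
```

Call:
carry_out(
  moves=[
    [0,0,0.01,0,-1],
    [0,0,0.01,0,-1],
  ],
)

```text
clock: 5.5
eef_pos: [0.6297, -0.0894, 0.1436]
tool_rot: [0.99, -0.138, -0.0, -0.0]
ft_force: [-0.3, -0.3, -0.1]
grip_width: -0.0005
```

Call:
carry_out(
  moves=[
    [0,0,0.012,0,-1],
    [0,0,0.012,0,-1],
  ],
)

```text
clock: 5.7
eef_pos: [0.6297, -0.0894, 0.1424]
tool_rot: [0.99, -0.138, -0.0, -0.0]
ft_force: [-0.1, 0.3, 1.0]
grip_width: 0.0
```

Call:
carry_out(
  moves=[
    [0,0,0.01,0,-1],
    [0,0,0.01,0,-1],
  ],
)

```text
clock: 5.9
eef_pos: [0.6297, -0.0894, 0.1414]
tool_rot: [0.99, -0.138, -0.0, 0.0]
ft_force: [0.2, -0.5, -0.3]
grip_width: 0.0
```

Call:
carry_out(
  moves=[
    [0,0,0.012,0,-1],
    [0,0,0.012,0,-1],
  ],
)

```text
clock: 6.1
eef_pos: [0.63, -0.0895, 0.1408]
tool_rot: [0.99, -0.138, 0.0, 0.0]
ft_force: [-0.9, 0.0, 3.3]
grip_width: 0.0002
```

Call:
carry_out(
  moves=[
    [0,0,0.01,0,-1],
    [0,0,0.01,0,-1],
  ],
)

```text
clock: 6.3
eef_pos: [0.63, -0.0895, 0.1403]
tool_rot: [0.99, -0.138, 0.001, 0.0]
ft_force: [-1.8, -0.8, 5.0]
grip_width: 0.0001
```

Contact is at TCP z ≈ 0.141, so the tyre top is at about 0.116. I'll lift, back up 9 mm and press there.

Call:
carry_out(
  moves=[
    [0,0,-0.03,0,-1],
    [-0.09,0,-0.03,0,-1],
    [-0.09,0,-0.01,0,-1],
    [-0.09,0,0.01,0,-1],
    [-0.09,0,0.01,0,-1],
  ],
)

```text
clock: 6.8
eef_pos: [0.6202, -0.0868, 0.1395]
tool_rot: [0.99, -0.138, -0.0, -0.0]
ft_force: [-5.8, 0.6, 9.1]
grip_width: -0.0
```

Call:
carry_out(
  moves=[
    [0,0,0.01,0,-1],
    [0,0,0.01,0,-1],
    [0,0,0.01,0,-1],
  ],
)

```text
clock: 7.1
eef_pos: [0.6203, -0.0868, 0.1392]
tool_rot: [0.99, -0.138, -0.0, 0.0]
ft_force: [-6.2, 0.2, 10.9]
grip_width: 0.0002
```

Call:
carry_out(
  moves=[
    [0.02,0,0,0,-1],
    [0.04,0,0,0,-1],
    [0.06,0,0,0,-1],
  ],
)

```text
clock: 7.4
eef_pos: [0.6262, -0.0885, 0.1394]
tool_rot: [0.99, -0.138, -0.0, 0.0]
ft_force: [-6.2, 0.7, 11.7]
grip_width: 0.0001
```

Call:
carry_out(
  moves=[
    [0.02,0,0,0,-1],
    [0.04,0,0,0,-1],
    [0.06,0,0,0,-1],
  ],
)

```text
clock: 7.7
eef_pos: [0.632, -0.0901, 0.1394]
tool_rot: [0.99, -0.138, -0.0, -0.0]
ft_force: [-5.6, 0.5, 12.3]
grip_width: 0.0003
```

Call:
carry_out(
  moves=[
    [0.02,0,0,0,-1],
    [0.04,0,0,0,-1],
    [0.06,0,0,0,-1],
  ],
)

```text
clock: 8.0
eef_pos: [0.6379, -0.0917, 0.1393]
tool_rot: [0.99, -0.138, 0.0, -0.0]
ft_force: [-5.3, 1.4, 11.4]
grip_width: -0.0001
```

```bash
python3 - <<'E'
from h import *
shot('scene','s2',(230,180,320,250),8)
o=bot.get_obs(); print(o['eef_pos'],o['ft_force'],o['clock'])
Rm,t=unit(); print((o['eef_pos']-t)@Rm)
c=[]
for n in('s1_raw','s2_raw'):
    i=cv2.imread(f'pics/{n}.png'); c.append(cv2.resize(i[190:220,270:305],None,fx=11,fy=11,interpolation=2))
cv2.imwrite('pics/w12.png',np.hstack(c))
E
```

```text
[ 0.63830616 -0.09187346  0.13932937] [-4.92021711  0.77472695 10.86414325] 8.05
[0.02792463 0.0108984  0.13932937]
```

View pics/w12.png

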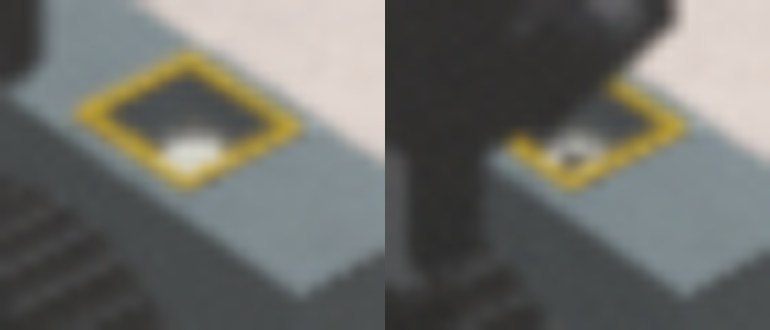

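The drum turns with the finger, at a steady 11–12 N. I'll run two more strokes of 20 mm.

Call:
carry_out(
  moves=[
    [0,0,-0.04,0,-1],
    [-0.1,0,-0.05,0,-1],
    [-0.2,0,-0.05,0,-1],
    [-0.2,0,-0.03,0,-1],
    [-0.2,0,-0.01,0,-1],
    [-0.2,0,0,0,-1],
    [-0.2,0,0,0,-1],
    [-0.18,0,0,0,-1],
    [-0.16,0,0,0,-1],
    [-0.14,0,0,0,-1],
    [-0.12,0,0,0,-1],
    [-0.1,0,0,0,-1],
    [-0.08,0,0,0,-1],
    [-0.06,0,0,0,-1],
    [-0.04,0,0,0,-1],
    [-0.02,0,0,0,-1],
    [0,0,0,0,-1],
  ],
)

```text
clock: 9.75
eef_pos: [0.6388, -0.092, 0.1393]
tool_rot: [0.99, -0.138, 0.001, -0.0]
ft_force: [-5.8, 0.1, 10.9]
grip_width: 0.0001
```

Call:
carry_out(
  moves=[
    [0,0,-0.04,0,-1],
    [-0.1,0,-0.05,0,-1],
    [-0.2,0,-0.05,0,-1],
    [-0.2,0,-0.03,0,-1],
    [-0.2,0,-0.01,0,-1],
    [-0.2,0,0,0,-1],
    [-0.2,0,0,0,-1],
    [-0.18,0,0,0,-1],
    [-0.16,0,0,0,-1],
    [-0.14,0,0,0,-1],
    [-0.12,0,0,0,-1],
    [-0.1,0,0,0,-1],
    [-0.08,0,0,0,-1],
    [-0.06,0,0,0,-1],
    [-0.04,0,0,0,-1],
    [-0.02,0,0,0,-1],
    [0,0,0,0,-1],
  ],
)

```text
clock: 11.45
eef_pos: [0.6391, -0.0921, 0.1393]
tool_rot: [0.99, -0.138, 0.001, 0.0]
ft_force: [-4.8, 0.2, 10.2]
grip_width: -0.0
```

Call:
carry_out(
  moves=[
    [0,0,-0.3,0,-1],
    [0,0,-0.5,0,-1],
    [0,0.5,-0.5,0,-1],
    [0,0.8,-0.5,0,-1],
    [0,0.8,-0.5,0,-1],
  ],
)

```text
clock: 11.95
eef_pos: [0.6163, -0.173, 0.1871]
tool_rot: [0.99, -0.141, 0.0, 0.001]
ft_force: [0.4, 0.5, -0.5]
grip_width: -0.0001
```

```bash
python3 - <<'E'
from h import *
i=shot('top','t3'); o=bot.get_obs(); print(o['eef_pos'],o['clock'])
a=cv2.imread('pics/top0.png')
cv2.imwrite('pics/w3.png',np.hstack([cv2.resize(q[148:174,246:277],None,fx=12,fy=12,interpolation=2) for q in(a,i)]))
E
```

```text
[ 0.61668013 -0.17101946  0.18687051] 12.0
```

View pics/w3.png

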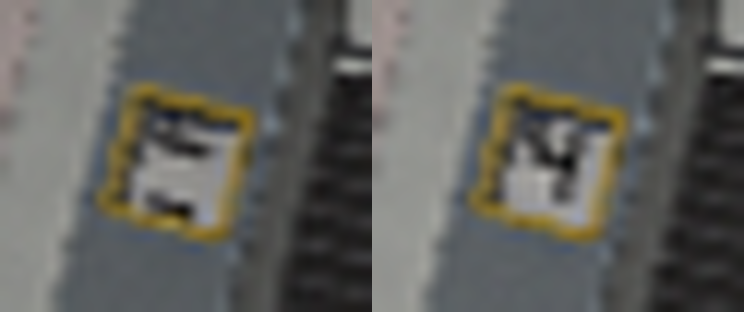

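It reads 4, near centre and slightly high. I'll rectify the window for a finer measurement.

```bash
cat >> h.py <<'E'
def rect(im,z,n='top',s=10,x=(-.005,.045),y=(.040,.082)):
    xs=np.arange(x[1],x[0],-.001/s); ys=np.arange(y[1],y[0],-.001/s)
    X,Y=np.meshgrid(xs,ys,indexing='ij'); p=proj(n,u2w(np.c_[X.ravel(),Y.ravel(),np.full(X.size,z)])).astype(np.float32)
    return cv2.remap(im,p[:,0].reshape(X.shape),p[:,1].reshape(X.shape),cv2.INTER_CUBIC)
def win(im,name):
    A=rect(im,.122);B=rect(im,.114)
    out=[]
    for q in(A,B):
        q=q.copy()
        for k in range(0,500,50): cv2.line(q,(0,k),(8 if k!=250 else 25,k),(0,0,255),2)
        out.append(q)
    cv2.imwrite(f'pics/{name}.png',np.hstack(out)[:, :])
E
python3 - <<'E'
from h import *
i=cv2.imread('pics/t3_raw.png'); win(i,'r3')
E
```

```text
(no output)
```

View pics/r3.png

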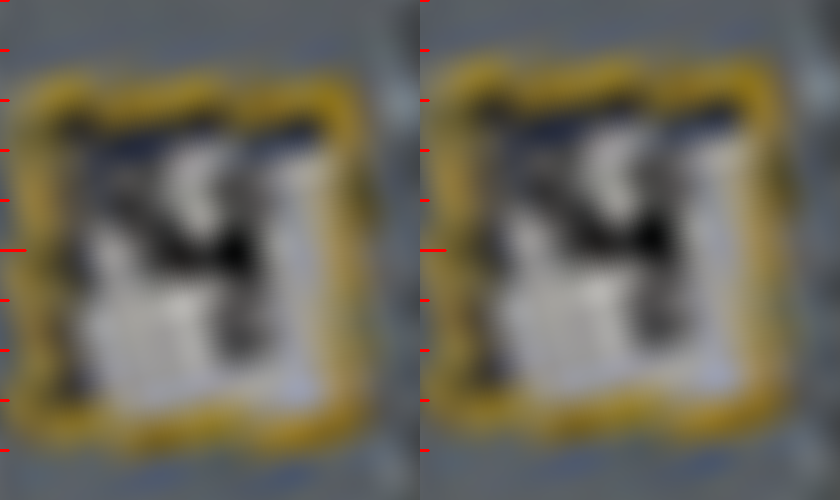

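Centre of the 4 is about 1–2 mm above the window centre, so the drum is at about 3.18 rad. It needs roughly 35 mm more at the rim. I'll return and make two strokes of 17 mm.

Call:
carry_out(
  moves=[
    [-0.1,-0.4,0,0,-1],
    [-0.2,-0.81,0,0,-1],
    [-0.2,-0.81,0,0,-1],
    [-0.2,-0.81,0.2,0,-1],
    [-0.2,-0.81,0.4,0,-1],
    [-0.2,-0.81,0.45,0,-1],
    [-0.2,-0.81,0.47,0,-1],
    [-0.2,-0.81,0.485,0,-1],
    [-0.2,-0.81,0.5,0,-1],
    [-0.2,-0.81,0.5,0,-1],
  ],
)

```text
clock: 13.0
eef_pos: [0.6192, -0.0847, 0.1395]
tool_rot: [0.99, -0.138, 0.0, -0.001]
ft_force: [-6.0, 3.2, 7.6]
grip_width: 0.0
```

Call:
carry_out(
  moves=[
    [0,0,0.005,0,-1],
    [0,0,0.008,0,-1],
  ],
)

```text
clock: 13.2
eef_pos: [0.6194, -0.0848, 0.1392]
tool_rot: [0.99, -0.138, 0.001, -0.001]
ft_force: [-5.9, 2.2, 9.8]
grip_width: 0.0001
```

Call:
carry_out(
  moves=[
    [0.02,0,0,0,-1],
    [0.04,0,0,0,-1],
    [0.06,0,0,0,-1],
    [0.08,0,0,0,-1],
    [0.1,0,0,0,-1],
    [0.12,0,0,0,-1],
    [0.14,0,0,0,-1],
    [0.16,0,0,0,-1],
    [0.17,0,0,0,-1],
  ],
)

```text
clock: 14.1
eef_pos: [0.6366, -0.0896, 0.1396]
tool_rot: [0.99, -0.138, 0.001, -0.001]
ft_force: [-5.2, 3.4, 9.6]
grip_width: -0.0002
```

Call:
carry_out(
  moves=[
    [0,0,-0.04,0,-1],
    [-0.09,0,-0.05,0,-1],
    [-0.17,0,-0.05,0,-1],
    [-0.17,0,-0.03,0,-1],
    [-0.17,0,-0.01,0,-1],
    [-0.17,0,0,0,-1],
    [-0.17,0,0,0,-1],
    [-0.15,0,0,0,-1],
    [-0.13,0,0,0,-1],
    [-0.11,0,0,0,-1],
    [-0.09,0,0,0,-1],
    [-0.07,0,0,0,-1],
    [-0.05,0,0,0,-1],
    [-0.03,0,0,0,-1],
    [-0.01,0,0,0,-1],
    [0,0,0,0,-1],
  ],
)

```text
clock: 15.7
eef_pos: [0.6358, -0.0904, 0.1392]
tool_rot: [0.99, -0.138, 0.001, 0.0]
ft_force: [-5.7, 0.1, 12.6]
grip_width: 0.0005
```

Call:
carry_out(
  moves=[
    [0,0,-0.3,0,-1],
    [0,0,-0.5,0,-1],
    [0,0.5,-0.5,0,-1],
    [0,0.8,-0.5,0,-1],
    [0,0.8,-0.5,0,-1],
  ],
)

```text
clock: 16.2
eef_pos: [0.6128, -0.1709, 0.1864]
tool_rot: [0.99, -0.141, -0.0, 0.001]
ft_force: [-0.4, 0.4, -0.7]
grip_width: -0.0002
```

```bash
python3 - <<'E'
from h import *
i=shot('top','t4'); win(i,'r4'); o=bot.get_obs(); print(o['eef_pos'],o['clock'])
E
```

```text
[ 0.61330032 -0.16900904  0.1861656 ] 16.25
```

View pics/r4.png

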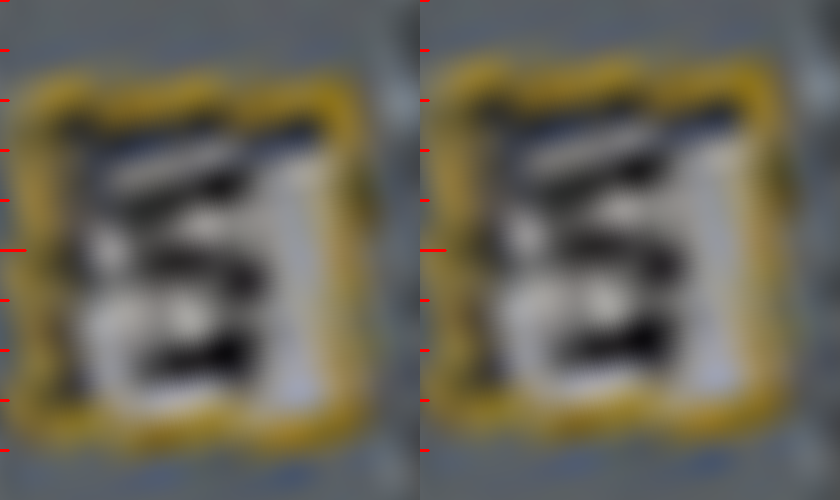

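The 5 is in the window, near centre. I'll estimate the drum radius from the digit gap in the first picture to remove the parallax uncertainty.

```bash
python3 - <<'E'
from h import *
i=cv2.imread('pics/top0.png'); win(i,'r0')
fr=[]
for n in('top0','t3_raw','t4_raw'):
    q=rect(cv2.imread(f'pics/{n}.png'),.122); g=q.min(2).astype(float)  # dark/yellow low
    col=g[:,130:250].mean(1); print(n,[f'{k}:{col[k:k+10].mean():.0f}' for k in range(60,460,10)])
    hsv=cv2.cvtColor(q,cv2.COLOR_BGR2HSV); ym=((hsv[...,0]>15)&(hsv[...,0]<32)&(hsv[...,1]>100)).astype(np.uint8)
    ys,xs=np.nonzero(ym); print('yellow',np.percentile(ys,[1,50,99]),np.percentile(xs,[1,99]), cv2.minAreaRect(np.c_[xs,ys].astype(np.float32)))
s0=cv2.imread('pics/scene0.png')
shot('scene','s4'); s4=cv2.imread('pics/s4_raw.png')
cv2.imwrite('pics/w4.png',np.hstack([cv2.resize(q[190:212,272:302],None,fx=13,fy=13,interpolation=2) for q in(s0,s4)]))
E
```

```text
top0 ['60:89', '70:78', '80:63', '90:47', '100:36', '110:32', '120:34', '130:41', '140:49', '150:67', '160:88', '170:103', '180:101', '190:86', '200:63', '210:47', '220:49', '230:71', '240:102', '250:129', '260:145', '270:148', '280:145', '290:143', '300:142', '310:144', '320:146', '330:147', '340:141', '350:124', '360:96', '370:68', '380:51', '390:49', '400:54', '410:57', '420:58', '430:58', '440:65', '450:77']
yellow [ 80. 243. 448.] [ 17. 362.] ((190.68592834472656, 263.8862609863281), (361.0870056152344, 381.88916015625), 0.8615257740020752)
t3_raw ['60:93', '70:81', '80:64', '90:49', '100:39', '110:37', '120:47', '130:63', '140:78', '150:93', '160:104', '170:106', '180:102', '190:99', '200:97', '210:93', '220:81', '230:66', '240:51', '250:45', '260:55', '270:80', '280:109', '290:129', '300:138', '310:137', '320:133', '330:132', '340:134', '350:139', '360:145', '370:151', '380:152', '390:143', '400:120', '410:87', '420:61', '430:50', '440:58', '450:75']
yellow [ 80. 236. 449.] [ 17. 362.] ((190.17269897460938, 263.9279479980469), (360.1240234375, 381.7783508300781), 0.8550974726676941)
t4_raw ['60:93', '70:82', '80:65', '90:50', '100:40', '110:38', '120:47', '130:63', '140:79', '150:94', '160:97', '170:84', '180:65', '190:60', '200:71', '210:92', '220:107', '230:104', '240:87', '250:67', '260:57', '270:63', '280:81', '290:102', '300:120', '310:129', '320:123', '330:102', '340:74', '350:53', '360:53', '370:77', '380:111', '390:133', '400:127', '410:98', '420:69', '430:54', '440:59', '450:76']
yellow [ 80. 233. 448.] [ 17. 363.] ((190.69427490234375, 263.4407653808594), (361.1001892089844, 380.84991455078125), 0.8363754153251648)
```

View pics/r0.png

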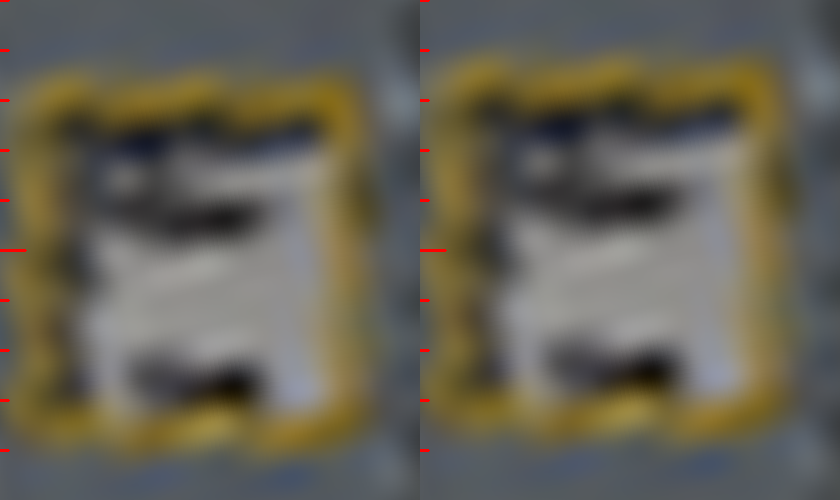

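View pics/w4.png

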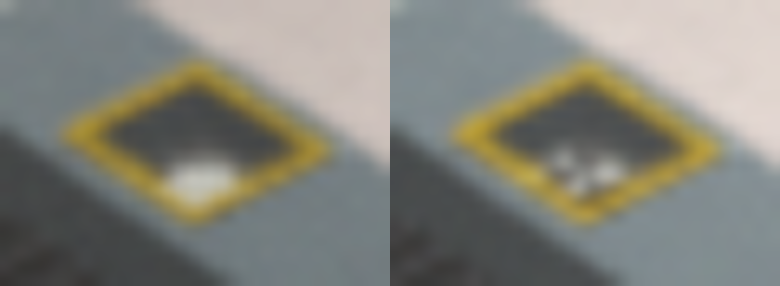

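```bash
python3 - <<'E'
from h import *
t=cv2.imread('pics/t4_raw.png'); s=cv2.imread('pics/s4_raw.png')
rows=[]
for im,n in((t,'top'),(s,'scene')):
    r=[]
    for z in(.122,.116,.110,.104):
        q=rect(im,z,n,5)
        for k in range(0,250,25): cv2.line(q,(0,k),(5,k),(0,0,255),1)
        for k in range(0,210,25): cv2.line(q,(k,0),(k,5),(0,0,255),1)
        r.append(q[:,:195])
    rows.append(np.hstack(r))
cv2.imwrite('pics/ts.png',np.vstack(rows))
E
```

```text
(no output)
```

View pics/ts.png

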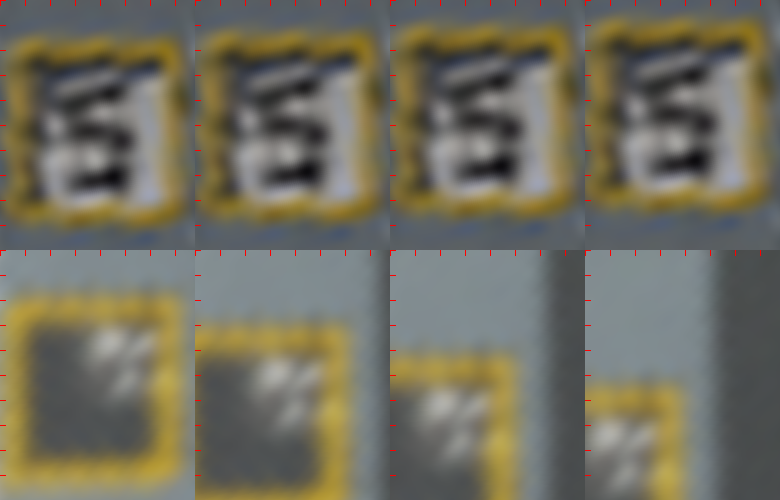

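The scene view suggests the drum surface is about 13 mm below the frame. After parallax correction the 5 is within about 1 mm of centre, whole and upright. Next is the tab.

```bash
python3 - <<'E'
from h import *
Rm,t=unit()
for n,f in(('top','top0'),('scene','s4_raw')):
    im=cv2.imread(f'pics/{f}.png'); hsv=cv2.cvtColor(im,cv2.COLOR_BGR2HSV)
    m=(((hsv[...,0]<8)|(hsv[...,0]>172))&(hsv[...,1]>150)).astype(np.uint8)
    a,l,st,c=cv2.connectedComponentsWithStats(m)
    for k in range(1,a):
        if st[k,4]>8:
            w=(plane(n,[c[k]],.128)[0]-t)@Rm
            if abs(w[1]+.065)<.04 and -.13<w[0]<0: 
                ys,xs=np.nonzero(l==k); W=(plane(n,np.c_[xs,ys],.129)-t)@Rm
                print(n,st[k],c[k],w,W.min(0),W.max(0))
o=bot.get_obs(); p=(o['eef_pos']-t)@Rm; print(p); print('delta to',np.array([-.125,-.065])-p[:2])
E
```

```text
top [287 200  10   5  35] [291.28571429 202.02857143] [-0.08485897 -0.06315055  0.128     ] [-0.09046974 -0.07812492  0.129     ] [-0.07971914 -0.04853463  0.129     ]
scene [212 197  11   6  36] [216.97222222 199.25      ] [-0.08317166 -0.06458828  0.128     ] [-0.08819408 -0.07846034  0.129     ] [-0.0758842  -0.05110401  0.129     ]
[ 0.02490811 -0.06883622  0.18609822]
delta to [-0.14990811  0.00383622]
```

Call:
carry_out(
  moves=[
    [-0.4,-0.02,-0.1,0,-1],
    [-0.8,-0.04,-0.1,0,-1],
    [-1.0,-0.04,-0.1,0,-1],
    [-1.0,-0.04,-0.1,0,-1],
  ],
)

```text
clock: 16.7
eef_pos: [0.5166, -0.1339, 0.1965]
tool_rot: [0.991, -0.137, -0.001, -0.0]
ft_force: [0.3, 0.4, 0.4]
grip_width: 0.0001
```

Call:
carry_out(
  moves=[
    [-0.4,0,0,0,-1],
    [-0.5,0,0,0,-1],
    [-0.5,0,0.1,0,-1],
    [-0.5,0,0.3,0,-1],
    [-0.5,0,0.5,0,-1],
    [-0.5,0,0.65,0,-1],
    [-0.5,0,0.68,0,-1],
    [-0.5,0,0.68,0,-1],
  ],
)

```text
clock: 17.5
eef_pos: [0.4717, -0.1222, 0.1279]
tool_rot: [0.99, -0.138, -0.0, -0.0]
ft_force: [0.5, 0.0, -0.4]
grip_width: -0.0002
```

```bash
python3 - <<'E'
from h import *
i=shot('scene','s5',(180,150,330,290),5); t4=shot('top','t5'); win(t4,'r5')
Rm,t=unit();o=bot.get_obs(); print((o['eef_pos']-t)@Rm,o['ft_force'],o['clock'])
E
```

```text
[-0.12365647 -0.06382172  0.12906961] [0.19270128 0.24343696 0.64280382] 17.6
```

View pics/s5.png

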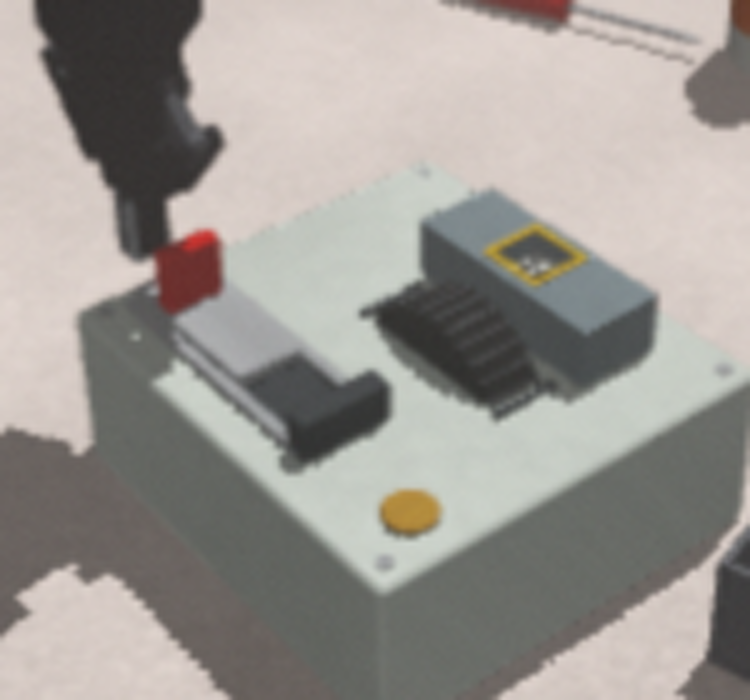

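View pics/r5.png

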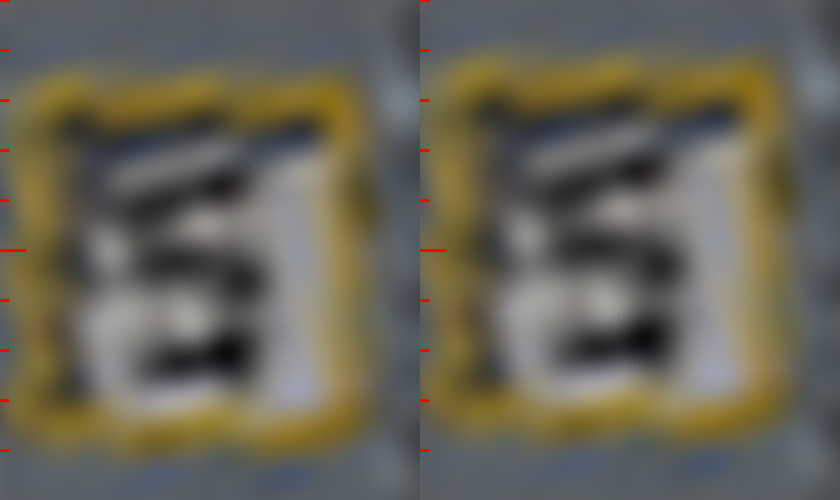

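The finger stands in front of the red tab, clear, and the 5 is unchanged. Pushing slowly.

Call:
carry_out(
  moves=[
    [0.03,0,0,0,-1],
    [0.06,0,0,0,-1],
    [0.09,0,0,0,-1],
    [0.12,0,0,0,-1],
    [0.15,0,0,0,-1],
    [0.18,0,0,0,-1],
    [0.2,0,0,0,-1],
    [0.22,0,0,0,-1],
    [0.24,0,0,0,-1],
    [0.26,0,0,0,-1],
  ],
)

```text
clock: 18.6
eef_pos: [0.4942, -0.1288, 0.1284]
tool_rot: [0.99, -0.138, -0.002, -0.0]
ft_force: [-5.0, 1.1, 3.8]
grip_width: -0.0001
```

Call:
carry_out(
  moves=[
    [0.02,0,0,0,-1],
    [0.04,0,0,0,-1],
    [0.06,0,0,0,-1],
    [0.08,0,0,0,-1],
    [0.1,0,0,0,-1],
    [0.12,0,0,0,-1],
    [0.14,0,0,0,-1],
  ],
)

```text
clock: 19.3
eef_pos: [0.5077, -0.1326, 0.1284]
tool_rot: [0.99, -0.138, -0.002, -0.0]
ft_force: [-5.4, 1.3, 3.9]
grip_width: -0.0
```

Call:
carry_out(
  moves=[
    [0.02,0,0,0,-1],
    [0.04,0,0,0,-1],
    [0.06,0,0,0,-1],
    [0.08,0,0,0,-1],
    [0.1,0,0,0,-1],
    [0.12,0,0,0,-1],
    [0.14,0,0,0,-1],
    [0.16,0,0,0,-1],
    [0.18,0,0,0,-1],
  ],
)

```text
clock: 20.2
eef_pos: [0.525, -0.1375, 0.1284]
tool_rot: [0.99, -0.138, -0.002, -0.0]
ft_force: [-4.6, 2.6, 3.4]
grip_width: 0.0001
```

Call:
carry_out(
  moves=[
    [0.01,0,0,0,-1],
    [0.02,0,0,0,-1],
    [0.03,0,0,0,-1],
  ],
)

```text
clock: 20.5
eef_pos: [0.528, -0.1384, 0.1284]
tool_rot: [0.99, -0.138, -0.002, -0.0]
ft_force: [-5.1, 1.8, 3.5]
grip_width: -0.0003
```

Call:
carry_out(
  moves=[
    [0.01,0,0,0,-1],
    [0.02,0,0,0,-1],
  ],
)

```text
clock: 20.7
eef_pos: [0.53, -0.1389, 0.1284]
tool_rot: [0.99, -0.138, -0.002, -0.0]
ft_force: [-5.3, 1.7, 3.8]
grip_width: -0.0
```

Call:
carry_out(
  moves=[
    [0.01,0,0,0,-1],
    [0.02,0,0,0,-1],
  ],
)

```text
clock: 20.9
eef_pos: [0.5319, -0.1395, 0.1284]
tool_rot: [0.99, -0.138, -0.002, -0.0]
ft_force: [-5.5, 1.6, 4.1]
grip_width: 0.0
```

Call:
carry_out(
  moves=[
    [0.01,0,0,0,-1],
    [0.02,0,0,0,-1],
  ],
)

```text
clock: 21.1
eef_pos: [0.5325, -0.1396, 0.1284]
tool_rot: [0.99, -0.138, -0.003, -0.0]
ft_force: [-10.6, 3.2, 7.5]
grip_width: -0.0005
```

Call:
carry_out(
  moves=[
    [0.01,0,0,0,-1],
    [0.015,0,0,0,-1],
  ],
)

```text
clock: 21.3
eef_pos: [0.5325, -0.1396, 0.1284]
tool_rot: [0.99, -0.138, -0.004, -0.001]
ft_force: [-13.7, 4.0, 10.1]
grip_width: -0.0002
```

The slide hit its stop: TCP x stopped advancing and the force rose to about 17.5 N. Backing off now.

Call:
carry_out(
  moves=[
    [-0.1,0,0,0,-1],
    [-0.3,0,0,0,-1],
    [-0.3,0,-0.3,0,-1],
    [-0.5,0,-0.7,0,-1],
    [-1,0,-1.0,0,-1],
    [-1,0,-1.0,0,-1],
    [-1,0,-1.0,0,-1],
  ],
)

```text
clock: 22.0
eef_pos: [0.4406, -0.1136, 0.23]
tool_rot: [0.99, -0.138, 0.002, 0.0]
ft_force: [1.2, -0.8, -0.9]
grip_width: -0.0002
```

```bash
python3 - <<'E'
from h import *
i=shot('scene','s6',(180,150,330,290),5); t6=shot('top','t6',(228,125,328,225),6); win(t6,'r6')
Rm,t=unit();o=bot.get_obs(); print((o['eef_pos']-t)@Rm,o['ft_force'],o['clock'])
for n,im in(('top',t6),('scene',i)):
    hsv=cv2.cvtColor(im,cv2.COLOR_BGR2HSV)
    m=(((hsv[...,0]<8)|(hsv[...,0]>172))&(hsv[...,1]>150)).astype(np.uint8)
    a,l,st,c=cv2.connectedComponentsWithStats(m)
    for k in range(1,a):
        if st[k,4]>8:
            w=(plane(n,[c[k]],.128)[0]-t)@Rm
            if abs(w[1]+.065)<.04: print(n,w,st[k])
E
```

```text
[-0.15578021 -0.06394436  0.22815413] [-0.3543984   0.07071882 -0.91181003] 22.1
top [-0.04104276 -0.06235401  0.128     ] [290 187  10   4  29]
scene [-0.04095751 -0.06432561  0.128     ] [222 205  12   6  38]
```

View pics/t6.png

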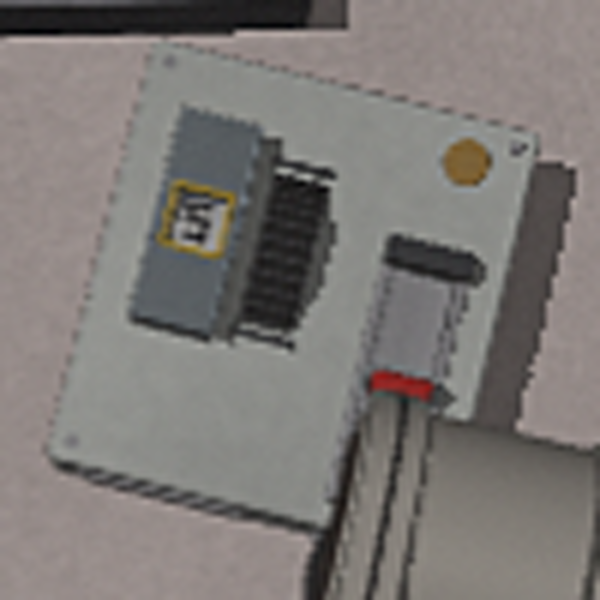

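View pics/s6.png

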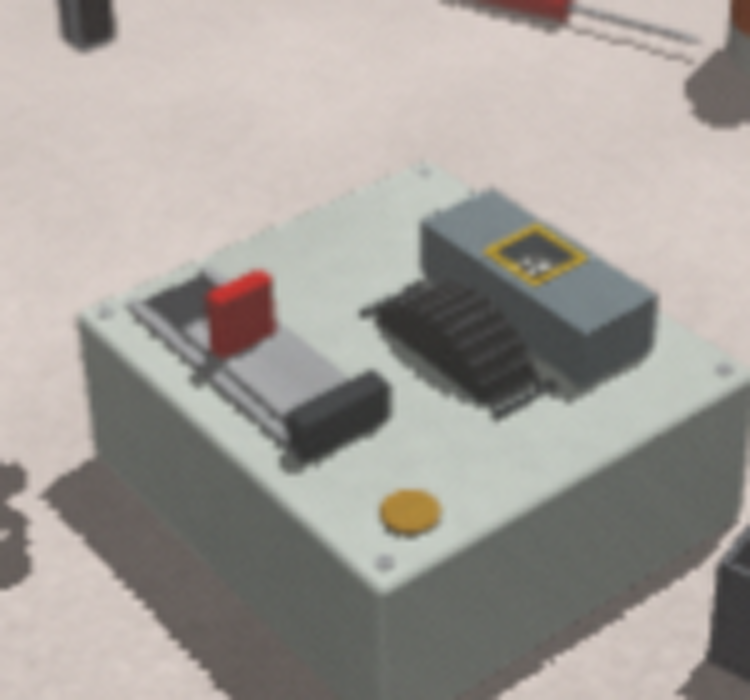

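View pics/r6.png

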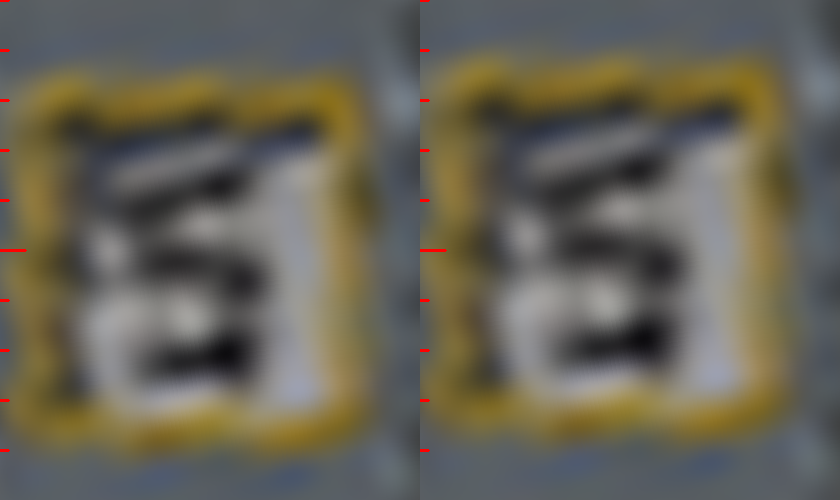

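The tab centre is at unit x -41 mm (home is -40), the slide covers the whole slot, and the 5 is unchanged. The token is in place and the hand is clear, so I'm handing in.

```bash
python3 - <<'E'
from h import *
print(order.job_done())
E
```

```text
the job is handed in; nothing more can be done
None
```

The 5 is set in the window and the coin slide is fully home. I rolled the tyre in five short strokes at about 10–13 N until the 5 was in, then pushed the red tab to its stop and backed the hand off. The job was handed in at about 22 s.

- **Number:** The last pictures show the 5 whole in the yellow frame. I put it within about 1 mm of centre. The two ways of correcting for the drum's depth differed: one gives no offset, the other about 1 mm too high (about 0.03 rad).
- **Slide:** It needed about 5 N to move. At the stop the tool stopped advancing and the force rose to a total of about 17.5 N. That is under the 20 N limit, but closer to it than you asked for. Both cameras then put the tab's centre at unit x −41 mm, against −40 mm expected at home.
- **Rest of the scene:** The hand is clear of the unit and reads almost no force. The token is still in its corner. I did not go near the other things on the counter, and I did not measure their positions again.

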